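# Cycle a hub through the inspection box with the roller-catch door

### The job

Put the loose hub that stands by itself on the bench through the inspection box: set it down upright in the nest ring on the inside of the open door, push the door shut until its sprung roller catch snaps, and leave it shut and untouched for two full seconds while the box takes its picture. Then pull the door through the catch, wide open again, with the hub still standing in its nest. Ease the door over the catch by feel - how deep the catch sits differs from day to day - and do not slam it or force it on once it has snapped; leave the other things on the bench where they are.

Things in the scene. Friction and masses are not known exactly. Their poses are not given: they have to be found in the camera images.
- inspection_box: Grey sheet-metal inspection box fixed on the bench, 125 deep x 200 wide x 176 mm high. Origin: centre of its underside; x axis from its front to its back, y to the left as the robot sees the front, z up. The lower 50 mm of the front is a closed plinth; above it the front is open and closed by the door. A camera sits inside on the back wall.
- door (a joint): Angle of the door about its upright hinge at the right front edge of the box (rad). 0: parallel to the box front, 10.5 mm clear of it (a soft brush seal fills the gap); grows to 1.75 as the door opens towards the robot. Weighs 0.7 kg, swings with under 2 N at the handle, stays where it is left. Shut is NOT exactly 0: see tongue.
- tongue (a point): Round head of the tongue inside the door's free edge, 75 mm above the bench, 166 mm from the hinge; it snaps between two sprung rollers in the box onto a rubber buffer. The catch sits in slots: the shut angle differs each time, -0.05 to +0.05 rad, and cannot be seen beforehand; push until it snaps. Axes as the door's: y along the panel to its free edge, x from outer to inner face, z up.
- panel (a point): Point on the door's outer face, 110 mm from the hinge, 150 mm above the bench, where it can be pushed. Closing: resistance at the tongue starts 11 mm (0.066 rad) before shut, 12 to 18 N, then fades to nothing 2.5 mm (0.015 rad) before shut; past that the catch draws the door in when let go; let go sooner it springs open. Pushed past shut the buffer adds 26 N per mm and is harmed above 28 N.
- door_hinge (a point): Point on the door's hinge axis, 150 mm above the bench. Its axes are the door's (at joint 0 the box's): y along the panel to the free edge, x from the outer to the inner face, z up. The panel is 10 mm thick about x = 0, from y = 4 to 192 mm, its lower edge 54 and its upper edge 174 mm above the bench.
- handle (a point): Grip point on the door's handle: an upright round steel bar, 12 mm diameter, on two short posts on the outer face, from 78 to 168 mm above the bench; this point lies on its axis at 150 mm. In the door's axes x = -40, y = 160 mm from the hinge axis, so 35 mm off the panel. Can be pinched from above. Pulling out of the catch takes 6 to 10 N here.
- nest (a point): Centre of the floor of the nest, an upright white ring 34 mm wide inside, 43 outside and 7 mm deep, on an aluminium bracket on the inner face of the door; its floor is 98 mm above the bench. In the door's axes at x = 54, y = 90 mm from the hinge axis. Axes as the door's.
- hub: Black flanged hub standing by itself on the bench between the white tray of hubs and the box: round, 39 mm high, 50 g; its foot 23 mm wide, flaring to the 41 mm flange at half height and narrowing again to the top. Origin: centre of its underside, z up. Grip it across the flange with the fingertips no lower than 10 mm, so that they clear the nest ring.
- mandrel_a: Bystander: upright grey steel mandrel, 35 mm diameter, 66 mm high; origin at the centre of its underside.
- mandrel_b: Bystander: upright grey steel mandrel, 36 mm diameter, 34 mm high; origin at the centre of its underside.
- grease_jar: Bystander: white jar, 101 mm diameter, 97 mm high; origin at the centre of its underside.
- glue_bottle: Bystander: small red bottle with a pointed white nozzle, 29 x 40 x 134 mm; origin at the centre of its underside.

How it is judged:
On the way, in this order (a step that is already met when the one before it is completed fails the run):
1. the hub stands in the nest of the open door and is let go (horizontal distance between hub and nest below 0.006 m and z of hub in the frame of nest between -0.004 and 0.004 m and angle between hub's own z axis and vertical below 0.12 rad and contact force between the fingers and hub below 0.05 N and value of joint door above 0.4 rad), for 0.2 s.
2. the door is snapped shut, the tongue home on the buffer, and stays so untouched, the hub in its nest (value of joint door below 0.07 rad and contact force between door_tongue and catch_buffer above 2 N and contact force between each of the fingers, the arm and door below 0.05 N and horizontal distance between hub and nest below 0.006 m and z of hub in the frame of nest between -0.004 and 0.004 m and angle between hub's own z axis and vertical below 0.12 rad), for 1.6 s.
At the end, for the whole second after the job is handed in: The door stands open by more than 0.7 rad (40 degrees), at rest and let go, and the hub stands upright in the nest: its centre within 6 mm of the ring's, its underside within 4 mm of the nest floor, tilted less than 0.12 rad (value of joint door above 0.7 rad and velocity of joint door between -0.05 and 0.05 rad/s and horizontal distance between hub and nest below 0.006 m and z of hub in the frame of nest between -0.004 and 0.004 m and angle between hub's own z axis and vertical below 0.12 rad and contact force between the fingers and hub below 0.05 N and contact force between each of the fingers, the arm and door below 0.05 N and linear speed of hub below 0.02 m/s); the robot touches nothing.
It fails at once if the door is slammed or forced against the catch: its tongue presses on the rubber buffer with over 28 N (contact force between door_tongue and catch_buffer above 28 N).
It fails at once if the hub is dropped: out of the fingers more than 12 mm above the nest floor (z of hub in the frame of nest above 0.012 m and contact force between the fingers and hub below 0.01 N).
It fails at once if a bystander is shifted by more than 25 mm (distance of any of mandrel_a, mandrel_b, grease_jar, glue_bottle from where it was at the start of the episode above 0.025 m).
It also fails if it takes over 72 s, if anything falls off the work surface, if the arm or the gripper's body presses on something with over 40 N, if the wrist force passes 120 N, or if a joint passes its speed limit or range.

### The arm

A 7-joint arm with a two-finger parallel gripper is mounted at the origin on a cart in front of the work surface, level with it; the furniture and walls round the work are solid. World frame = base frame: x ahead of the robot, y to its left, z up, the work surface at z = 0. Lengths are in m, angles in rad, forces in N, time in s.
With the tool pointing down it reaches from about 0.4 to 0.925 m from the base axis. Payload 4.1 kg.
Tool frame: the origin (TCP) lies on the centre line of the jaws, within the pads' length; the fingertips stand 17 mm ahead of it and the grasp point (between the pads) lies 2 mm behind it; z points along the fingers, y is the line along which they close (so a half turn about z gives the same grasp; the last joint's range is limited). The gripper opens to 85 mm and grips with 20 to 120 N. Pads are 22 mm wide; open, the fingers measure 114 mm over their backs; the gripper's body (76 mm by 85 mm) begins 54 mm behind the grasp point. The pads swing forward as they close: fully open they stand 13 mm farther back than shut.
Start: joints at [1.086, 0.398, 0.045, 1.537, -0.019, 1.207, -0.051], TCP at [0.245, -0.602, 0.248] pointing down, gripper open.
Joint ranges: [-2.82, 2.82], [-0.49, 2.23], [-1.37, 1.46], [0, 2.46], [-1.36, 4.5], [0.23, 2], [-2.94, 2.94]. Speed limits (rad/s): [2.57, 2.57, 3.14, 3.14, 3.14, 3.14, 3.14].

### API

Orientations are given as a unit quaternion [w, x, y, z].
In Python, from rig import manip, imaging gives the robot as it stands. The module is installed in compiled form; this text tells all that it offers.
- The arm moves only by the shell command python3 -m inch 'ROWS' [FORCE]. ROWS is a JSON object of lists of equal length, an entry for each row: "angular": the turn, a rotation vector about the tool's x, y, z in rad, a list of three; "delta_pos": the shift along the tool's x, y, z in mm, a list of three; "hand": the finger opening in mm, from 0 to 85.4. A call has 1 to 8 rows; each row shifts and turns the commanded pose from where the row before left it, along the tool's axes as they then stand; what a row does not reach is not made up. A row lasts 1/10 s, in which the tool goes at most 50 mm and 8.59 degrees, less where a joint would pass 70% of its speed; a pose out of reach is approached as far as the arm can. A call is refused whole if a number of a shift passes 50 or a number of a turn 0.15, either way. A call with a gripper value outside its range is refused whole. The fingers move at their own pace and stop on an object; FORCE is the grip in N (left out, the last holds). Time passes only in rows, so rows that do not move let the fingers close. It gives the time, the measured TCP pose, the force, the opening and the grip force at its end, in the units of the state.
- manip.get_state(): the state, without advancing time (a new reading comes with each control period).
- imaging.grab_frame(name): name is "scene" or "top" or "wrist"; returns (picture, depth): 384x512x3 uint8, red, green, blue; 384x512 float32, m along the optical axis (not along the pixel's ray), 0 where there is no reading.
- imaging.camera_params(name): a dict with "fx", "fy", "cx", "cy" (pixels), "k1" (the pictures are not rectified: a ray, as slopes to the right and down, at radius r is drawn at 1 + k1 r^2 times it, then the intrinsics apply), "R" (3x3) and "t" (3): a world point X has camera coordinates R X + t; the wrist camera has in their place "T_tool_cam" (4x4, takes a point from camera to tool coordinates, whose origin is the TCP and whose axes are the flange's). Camera axes: x right, y down, z forward; pixel columns grow to the right and rows downward; lengths in m; the calibration is good to about 2 mm. A picture is of the moment at which its call begins: read the wrist's pose just before it. camera_params takes no time and is no camera call.
- manip.hand_in(): hands the job in; it is judged then, once.
The state is a dict: "time_s": time; "q": joint angles; "joint_vel": joint speeds; "joint_efforts": joint torques, N m; "tool_pos": TCP position; "orientation": TCP orientation; "ft_force": force on the tool from outside, world axes, zero at the start; "ft_torque": the same for the moment, N m; "grip_width": finger opening in m; "finger_force": force on a finger pad.
Only numpy, scipy, OpenCV 4.12 (cv2) and the standard library are available. Lean on these libraries where they do the work, as an engineer would, in place of code of your own. Each camera call takes 0.05 s, during which the arm holds its last target. There are 200 camera calls.

## Working session

There is one attempt and no reset: what is moved stays moved. The work goes in short steps, Python scripts to look and compute and a shell command to move; the robot and the scene stay as the last step left them, time stands still between calls to the robot, and variables do not carry over. Pictures are saved under pics/ and viewed, at most 10 in all, crops included, and the job is handed in when it is done.

```bash
mkdir -p pics
cat > h.py <<'E'
import numpy as np, cv2
from rig import manip, imaging
from scipy.spatial.transform import Rotation as Ro
def tool():
    s=manip.get_state(); w,x,y,z=s['orientation']
    return Ro.from_quat([x,y,z,w]).as_matrix(), np.array(s['tool_pos']), s
def cam(name):
    Rt,p,_=tool(); im,d=imaging.grab_frame(name); c=imaging.camera_params(name)
    v,u=np.mgrid[0:384,0:512]
    K=np.array([[c['fx'],0,c['cx']],[0,c['fy'],c['cy']],[0,0,1.]])
    pts=np.stack([u.ravel(),v.ravel()],1).astype(float)[:,None]
    n=cv2.undistortPoints(pts,K,np.array([c['k1'],0,0,0.]))[:,0]
    P=np.c_[n,np.ones(len(n))]*d.reshape(-1,1)
    if 'R' in c: W=(P-np.array(c['t']))@np.array(c['R'])
    else:
        T=np.array(c['T_tool_cam']); W=(P@T[:3,:3].T+T[:3,3])@Rt.T+p
    W[d.ravel()==0]=np.nan
    return im,W.reshape(384,512,3)
def save(n,im): cv2.imwrite('pics/'+n+'.png',cv2.cvtColor(im,cv2.COLOR_RGB2BGR))
E
python3 - <<'E'
from h import *
for n in('scene','top'):
    im,W=cam(n); save(n,im); np.save(n+'.npy',W)
R,p,s=tool(); print(R.round(3),p,s)
E
```

```text
[[ 0.926  0.376 -0.001]
 [ 0.376 -0.926  0.002]
 [-0.    -0.002 -1.   ]] [ 0.2444149  -0.60172176  0.2473501 ] {'time_s': 0.1, 'q': array([ 1.08600561,  0.39913927,  0.04502838,  1.53776148, -0.01868587,
        1.20686705, -0.05069052]), 'joint_vel': array([-0.00033546, -0.00083888,  0.00112796, -0.00529126,  0.00094017,
       -0.00134313,  0.00125029]), 'joint_efforts': array([ 4.22862562e-03, -4.76260078e+01,  1.37007438e+00, -2.54949617e+01,
        1.19160104e-02,  5.01533839e-03,  2.00312735e-05]), 'tool_pos': array([ 0.2444149 , -0.60172176,  0.2473501 ]), 'orientation': array([-8.45574319e-04,  9.81440107e-01,  1.91766908e-01, -2.32833417e-04]), 'ft_force': array([ 0.06866232,  0.56492867, -0.9927499 ]), 'ft_torque': array([ 0.04148833, -0.01511447,  0.0455244 ]), 'finger_force': 0.0, 'grip_width': 0.08534458993569688}
```

View pics/scene.png

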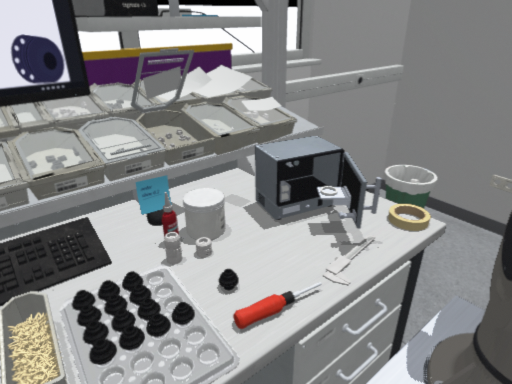

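View pics/top.png

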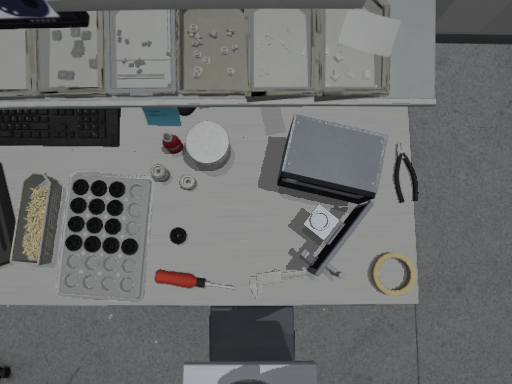

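The top view shows the hub at (178,236), the nest ring at (320,221), the door edge from the hinge at (370,203) to its free end at (312,272), the handle at (334,271) and the box roof from (295,118) to (384,195).

```bash
python3 - <<'E'
from h import *
np.set_printoptions(precision=4,suppress=True)
W=np.load('top.npy')
def med(u,v,r=3):
    return np.nanmedian(W[v-r:v+r+1,u-r:u+r+1].reshape(-1,3),0)
for n,u,v in [('hub',178,236),('nest',320,221),('jar',208,145),('handle',334,271)]: print(n,med(u,v))
X=W[...,0];Y=W[...,1];Z=W[...,2]
def reg(u0,u1,v0,v1,z0,z1):
    m=np.zeros(Z.shape,bool); m[v0:v1,u0:u1]=1
    return m&(Z>z0)&(Z<z1)
m=reg(160,196,220,254,.012,.06); P=W[m]; print('hub',m.sum(),P.min(0),P.max(0),P.mean(0))
c,r=cv2.minEnclosingCircle(P[:,:2].astype(np.float32)); print(c,r)
m=reg(300,375,195,285,.160,.19); P=W[m]; print('door top',m.sum());
rect=cv2.minAreaRect(P[:,:2].astype(np.float32)); print(rect, cv2.boxPoints(rect), P[:,2].mean())
m=reg(275,390,110,205,.165,.19); P=W[m];rect=cv2.minAreaRect(P[:,:2].astype(np.float32)); print('box',rect,cv2.boxPoints(rect))
m=reg(298,340,205,240,.09,.125); P=W[m]; print('nest',m.sum(),P.mean(0));
for z in (.098,.102,.106,.11): 
    m=reg(298,340,205,240,z-.002,z+.002); print(z,m.sum(),W[m].mean(0))
E
python3 - <<'E'
import cv2
a=cv2.imread('pics/top.png')[190:290,270:390]
cv2.imwrite('pics/topc.png',cv2.resize(a,(720,600),interpolation=2))
E
```

```text
hub [0.4528 0.1668 0.0328]
nest [ 0.483  -0.1581  0.0973]
jar [0.6568 0.0912 0.095 ]
handle [ 0.3755 -0.1792  0.1475]
hub 218 [0.4364 0.1518 0.0122] [0.4748 0.1925 0.0413] [0.4545 0.1701 0.0264]
(0.45453888177871704, 0.17210623621940613) 0.02055399864912033
door top 634
((0.4429556727409363, -0.20798859000205994), (0.0526486337184906, 0.2002866268157959), 56.46992874145508) [[ 0.3449 -0.1746]
 [ 0.5119 -0.2852]
 [ 0.541  -0.2414]
 [ 0.374  -0.1307]] 0.17102250370008532
box ((0.6075082421302795, -0.17660216987133026), (0.20230531692504883, 0.15118440985679626), 75.83964538574219) [[ 0.5095 -0.2562]
 [ 0.6561 -0.2932]
 [ 0.7055 -0.097 ]
 [ 0.559  -0.06  ]]
nest 825 [ 0.4774 -0.1642  0.0985]
0.098 513 [ 0.4774 -0.1648  0.0977]
0.102 98 [ 0.4772 -0.1657  0.102 ]
0.106 56 [ 0.4847 -0.1541  0.1051]
0.11 5 [ 0.4486 -0.19    0.1097]
```

View pics/topc.png

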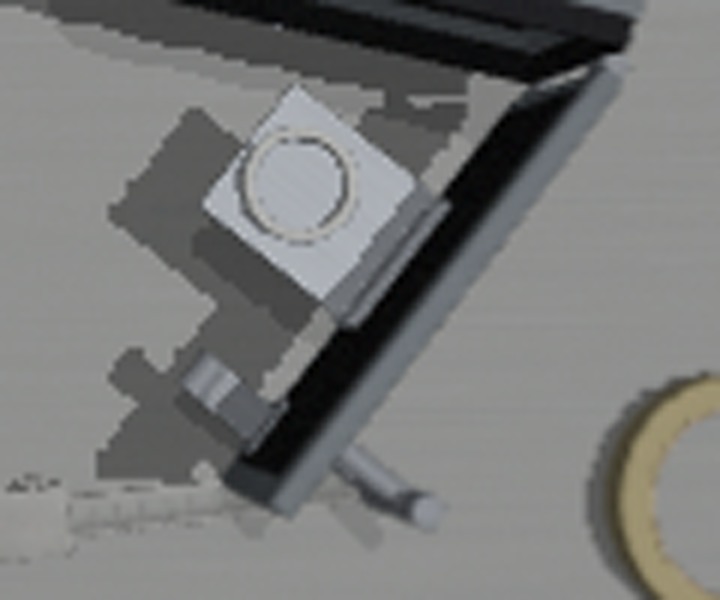

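The crop shows the ring centre at top-view pixel (319.7,221), the handle's top at (341,275) and the door running from lower left to the hinge at upper right. I'll fit the door line and start moving, using the wrist camera for refinement.

```bash
cat >> h.py <<'E'
np.set_printoptions(precision=4,suppress=True)
def go(x,y,z):
    R,p,s=tool(); d=R.T@(np.array([x,y,z])-p)*1000
    n=int(np.ceil(np.linalg.norm(d)/45)); print('tcp',p,'F',s['ft_force'].round(1),'t',s['time_s'],'total mm',d.round(1),'rows',n,'each',(d/n).round(2),'yawY',np.degrees(np.arctan2(R[1,1],R[0,1])).round(2))
E
cat > door.py <<'E'
from h import *
def fitdoor(W,reg):
    Z=W[...,2]; m=np.zeros(Z.shape,bool); u0,u1,v0,v1=reg; m[v0:v1,u0:u1]=1
    P=W[m&(Z>.1695)&(Z<.182)][:,:2].astype(np.float32)
    for _ in range(3):
        vx,vy,x0,y0=cv2.fitLine(P,cv2.DIST_HUBER,0,.01,.01).ravel()
        e=(P-[x0,y0])@np.array([-vy,vx]); P=P[abs(e)<.007]
    if vx>0: vx,vy=-vx,-vy
    t=(P-[x0,y0])@np.array([vx,vy]); print(len(P),'dir',np.degrees(np.arctan2(vy,vx)),'ends',[x0,y0]+t.min()*np.array([vx,vy]),[x0,y0]+t.max()*np.array([vx,vy]),t.max()-t.min())
E
python3 - <<'E'
from door import *
W=np.load('top.npy'); fitdoor(W,(300,375,203,285))
Z=W[...,2]; m=np.zeros(Z.shape,bool); m[110:190,285:390]=1
P=W[m&(Z>.168)&(Z<.185)]; r=cv2.minAreaRect(P[:,:2].astype(np.float32)); print(r,cv2.boxPoints(r))
E
python3 -m inch '{"angular":[[0,0,-0.15],[0,0,-0.15],[0,0,-0.15],[0,0,-0.15]],"delta_pos":[[0,0,0],[0,0,0],[0,0,0],[0,0,0]],"hand":[62,62,62,62]}'
python3 -c "
from h import *
go(.44,-.3,.26)"
```

```text
460 dir 140.77834 ends [ 0.5163 -0.2518] [ 0.3719 -0.134 ] 0.18635824
((0.6145598888397217, -0.17855235934257507), (0.20156081020832062, 0.13654229044914246), 76.98130798339844) [[ 0.5253 -0.2614]
 [ 0.6584 -0.2921]
 [ 0.7038 -0.0957]
 [ 0.5707 -0.065 ]]
time_s: 0.5
tool_pos: [0.2445, -0.6019, 0.2476]
orientation: [-0.001, 0.879, 0.476, 0.0]
ft_force: [0.4, -0.1, -0.6]
grip_width: 0.0622
finger_force: 0.0
tcp [ 0.2445 -0.6019  0.2476] F [ 0.4 -0.1 -0.6] t 0.5 total mm [359.7  -1.4 -12.1] rows 8 each [44.96 -0.18 -1.52] yawY -33.16
```

```bash
python3 -m inch '{"angular":[[0,0,0],[0,0,0],[0,0,0],[0,0,0],[0,0,0],[0,0,0],[0,0,0],[0,0,0]],"delta_pos":[[45,0,-1.5],[45,0,-1.5],[45,0,-1.5],[45,0,-1.5],[45,0,-1.5],[45,0,-1.5],[45,0,-1.5],[45,0,-1.5]],"hand":[62,62,62,62,62,62,62,62]}' | head -2
python3 -c "
from h import *
go(.44,.13,.26)"
```

```text
time_s: 1.3
tool_pos: [0.4438, -0.3003, 0.2601]
tcp [ 0.4438 -0.3003  0.2601] F [ 1.   0.1 -0.3] t 1.3 total mm [ 356.6 -240.9    0.1] rows 10 each [ 35.66 -24.09   0.01] yawY -33.52
```

```bash
python3 -m inch '{"angular":[[0,0,0],[0,0,0],[0,0,0],[0,0,0]],"delta_pos":[[35,-24,0],[35,-24,0],[35,-24,0],[0,0,0]],"hand":[62,62,62,62]}' | head -2
python3 - <<'E'
from h import *
im,W=cam('wrist'); save('w1',im); np.save('w1.npy',W); print(imaging.camera_params('wrist')['T_tool_cam'])
E
python3 -m inch '{"angular":[[0,0,0],[0,0,0],[0,0,0],[0,0,0],[0,0,0],[0,0,0],[0,0,0],[0,0,0]],"delta_pos":[[35,-24,0],[35,-24,0],[35,-24,0],[35,-24,0],[35,-24,0],[35,-24,0],[35,-24,0],[0,0,0]],"hand":[62,62,62,62,62,62,62,62]}' | head -2
python3 - <<'E'
from h import *
im,W=cam('wrist'); save('w2',im); np.save('w2.npy',W)
a=cv2.imread('pics/w1.png');b=cv2.imread('pics/w2.png')
cv2.imwrite('pics/w12.png',cv2.resize(np.hstack([a,b]),(800,300)))
E
```

```text
time_s: 1.7
tool_pos: [0.4416, -0.1682, 0.2602]
[[-0.0008 -0.9596 -0.2813  0.0718]
 [ 1.     -0.0007 -0.0003 -0.0001]
 [ 0.0001 -0.2813  0.9596 -0.1255]
 [ 0.      0.      0.      1.    ]]
time_s: 2.55
tool_pos: [0.4364, 0.1275, 0.2607]
```

View pics/w12.png

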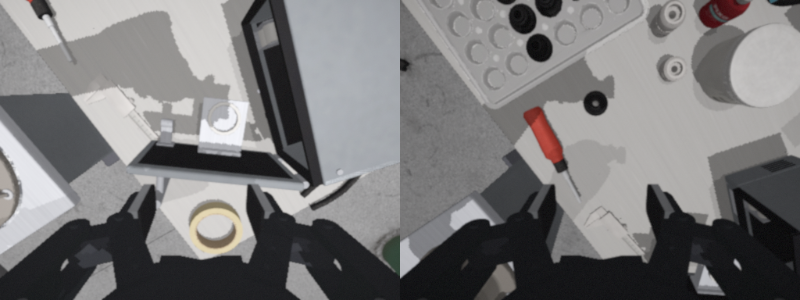

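The wrist pictures show the nest ring at about (287,148) in w1 and the hub at about (250,132) in w2, full scale. I'll measure both.

Run:
```python
from door import *
W=np.load('w2.npy');Z=W[...,2]
m=np.zeros(Z.shape,bool); m[105:165,222:285]=1; m&=(Z>.012)&(Z<.06); P=W[m]; print(m.sum(),P.max(0),P.min(0))
print('hub',cv2.minEnclosingCircle(P[:,:2].astype(np.float32)))
P2=P[P[:,2]>.033]; print('hub top',cv2.minEnclosingCircle(P2[:,:2].astype(np.float32)),len(P2))
W=np.load('w1.npy');Z=W[...,2]
m=np.zeros(Z.shape,bool); m[110:190,245:330]=1; m&=(Z>.1015)&(Z<.112); P=W[m]; print(m.sum())
print('ring',cv2.minEnclosingCircle(P[:,:2].astype(np.float32)),np.median(P,0))
fitdoor(W,(150,400,150,250))
m=np.zeros(Z.shape,bool); m[110:190,245:330]=1; m&=(Z>.09)&(Z<.1005); print('plate z',np.median(W[m],0))
go(.4545,.171,.12)
```

```text
763 [0.4743 0.1932 0.0412] [0.434  0.1533 0.0132]
hub ((0.4542890787124634, 0.17315298318862915), 0.020369967445731163)
hub top ((0.45344725251197815, 0.17349931597709656), 0.013111989945173264) 217
564
ring ((0.4840460419654846, -0.15531301498413086), 0.021435294300317764) [ 0.4849 -0.1549  0.1045]
1979 dir 142.2407 ends [ 0.5258 -0.2526] [ 0.3723 -0.1337] 0.19418886
plate z [ 0.4784 -0.1612  0.0978]
tcp [0.4368 0.1239 0.2603] F [-0.3 -0.5 -0.5] t 2.6 total mm [ 49.  -11.  140.4] rows 4 each [12.25 -2.74 35.09] yawY -33.27
```

Run:
```python
from h import *
W=np.load('w2.npy');R,p,_=tool()
Q=((W[235:,:]-p).reshape(-1,3))@R
for lo,hi in((-.08,-.025),(.025,.08)):
    q=Q[(Q[:,2]<.06)&(Q[:,2]>-.06)&(Q[:,1]>lo)&(Q[:,1]<hi)&(abs(Q[:,0])<.03)]; print(len(q),q.min(0),q.max(0),np.percentile(q[:,2],[90,98,99.5]))
go(.4542,.1732,.075)
```

```text
9256 [-0.0105 -0.0679 -0.06  ] [ 0.021  -0.025   0.0117] [-0.0133  0.0036  0.0083]
8905 [-0.0097  0.025  -0.06  ] [0.0208 0.0632 0.0118] [-0.0125  0.0035  0.0086]
tcp [0.4368 0.1239 0.2603] F [-0.3 -0.5 -0.5] t 2.6 total mm [ 50.6 -12.4 185.4] rows 5 each [10.13 -2.48 37.07] yawY -33.27
```

```bash
python3 -m inch '{"angular":[[0,0,0],[0,0,0],[0,0,0],[0,0,0],[0,0,0],[0,0,0]],"delta_pos":[[10.1,-2.5,37],[10.1,-2.5,37],[10.1,-2.5,37],[10.1,-2.5,37],[10.1,-2.5,37],[0,0,0]],"hand":[62,62,62,62,62,62]}' | head -2
python3 -c "
from h import *
go(.4542,.1732,.026)"
```

```text
time_s: 3.2
tool_pos: [0.4514, 0.1685, 0.0707]
tcp [0.4514 0.1685 0.0707] F [-0.9 -0.7 -0.7] t 3.2 total mm [ 5.9  0.  44.7] rows 2 each [ 2.93  0.02 22.33] yawY -33.59
```

```bash
python3 -m inch '{"angular":[[0,0,0],[0,0,0],[0,0,0],[0,0,0]],"delta_pos":[[3,0,15],[3,0,15],[0,0,14.5],[0,0,0]],"hand":[62,62,62,62]}' | head -2
python3 -c "
from h import *
go(.4542,.1732,.026)"
python3 -m inch '{"angular":[[0,0,0],[0,0,0],[0,0,0],[0,0,0],[0,0,0],[0,0,0],[0,0,0],[0,0,0]],"delta_pos":[[0,0,0],[0,0,0],[0,0,0],[0,0,0],[0,0,0],[0,0,0],[0,0,0],[0,0,0]],"hand":[50,45,38,36,36,36,36,36]}' 25
python3 -m inch '{"angular":[[0,0,0],[0,0,0],[0,0,0]],"delta_pos":[[0,0,-10],[0,0,-20],[0,0,0]],"hand":[36,36,36]}'
```

```text
time_s: 3.6
tool_pos: [0.4564, 0.1752, 0.0294]
tcp [0.4564 0.1752 0.0294] F [ 0.4  0.3 -0.6] t 3.6 total mm [-2.9 -0.8  3.5] rows 1 each [-2.85 -0.77  3.45] yawY -33.54
time_s: 4.4
tool_pos: [0.4578, 0.1765, 0.0317]
orientation: [0.0, 0.881, 0.473, 0.001]
ft_force: [-1.1, -0.4, 5.9]
grip_width: 0.0374
finger_force: 24.8
time_s: 4.7
tool_pos: [0.4592, 0.1771, 0.0631]
orientation: [0.0, 0.881, 0.473, 0.003]
ft_force: [-0.5, 1.0, -1.0]
grip_width: 0.037
finger_force: 25.2
```

Run:
```python
from h import *
im,W=cam('wrist'); a=im[150:384,100:412].copy()
im,W2=cam('scene'); 
R,p,s=tool(); c=imaging.camera_params('scene'); q=np.array(c['R'])@p+np.array(c['t']); u=int(c['fx']*q[0]/q[2]+c['cx']);v=int(c['fy']*q[1]/q[2]+c['cy']); print(u,v)
v=max(60,min(324,v));b=im[v-60:v+60,max(u-60,0):u+60]
out=np.hstack([cv2.resize(a,(400,300)),cv2.resize(b,(400,300),interpolation=2)]); save('g1',out)
np.save('ws.npy',W)
```

```text
225 262
```

View pics/g1.png

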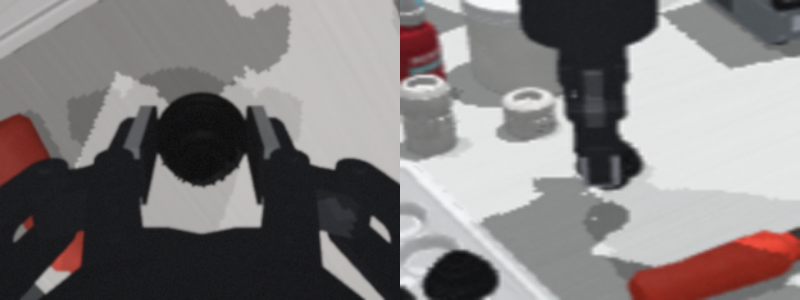

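The hub hangs between the pads, seen at crop centre (202,140) in the left picture, and it looks upright. I'll measure where it sits in the tool.

Run:
```python
from h import *
R,p,s=tool(); W=np.load('ws.npy'); im=cv2.imread('pics/g1.png')
Q=((W-p).reshape(-1,3)@R).reshape(384,512,3)
m=np.zeros((384,512),bool); m[215:300,222:292]=1
m&=(abs(Q[...,1])<.017)&(abs(Q[...,2])<.03)&np.isfinite(Q[...,2])
q=Q[m]; print(m.sum(),q.min(0),q.max(0))
t=q[q[:,2]<q[:,2].min()+.006]; print('top ring',np.median(t,0),t.min(0),t.max(0))
for z in np.arange(q[:,2].min(),q[:,2].max(),.003):
    k=q[abs(q[:,2]-z)<.0015]; 
    if len(k)>5: print(z.round(4),len(k),'x',k[:,0].min(),k[:,0].max(),'y',k[:,1].min(),k[:,1].max())
```

```text
3961 [-0.0202 -0.017  -0.0109] [0.0172 0.017  0.0156]
top ring [-0.0024 -0.     -0.0088] [-0.0127 -0.0109 -0.0109] [ 0.0078  0.0091 -0.0049]
-0.0109 175 x -0.011588404179866736 0.005655014027584622 y -0.008094706816105917 0.008581130743496044
-0.0079 571 x -0.012724935462169244 0.0060488445034754005 y -0.008701608404511946 0.009106499584146279
-0.0049 508 x -0.015016387300403371 0.009778960259375764 y -0.011489799057701588 0.012845045262466197
-0.0019 581 x -0.017358891935751058 0.010880778374265829 y -0.013202667879154074 0.014106513448393254
0.0011 241 x -0.015345573966446199 0.010800266170992907 y -0.013405260975220063 0.013846207252567239
0.0041 493 x -0.0193462453027148 0.014951241377434464 y -0.01682313351245435 0.01680480001909652
0.0071 878 x -0.020207519797578583 0.01563501920096598 y -0.01699538497217414 0.016965459256841453
0.0101 251 x -0.009475225751602418 0.01690124894408796 y -0.016741152991835092 0.01661505904280893
0.0131 245 x 0.004174440605453804 0.017199494164814363 y -0.016873833489851487 0.016747738974912267
```

```bash
python3 -m inch '{"angular":[[0,0,0],[0,0,0],[0,0,0],[0,0,0],[0,0,0],[0,0,0]],"delta_pos":[[0,0,-20],[0,0,-45],[0,0,-45],[0,0,-45],[0,0,-30],[0,0,0]],"hand":[36,36,36,36,36,36]}'
python3 -c "
from h import *
go(.4854,-.1532,.25)"
```

```text
time_s: 5.4
tool_pos: [0.4597, 0.1774, 0.2496]
orientation: [0.001, 0.881, 0.473, 0.004]
ft_force: [1.0, 0.4, -1.4]
grip_width: 0.0377
finger_force: 25.2
tcp [0.4597 0.1774 0.2496] F [ 1.   0.4 -1.4] t 5.4 total mm [-261.3  204.1   -0.9] rows 8 each [-32.67  25.51  -0.11] yawY -33.54
```

```bash
python3 -m inch '{"angular":[[0,0,0],[0,0,0],[0,0,0],[0,0,0],[0,0,0],[0,0,0],[0,0,0],[0,0,0]],"delta_pos":[[-12,9.4,0],[-25,19.5,0],[-32,25,0],[-32,25,0],[-32,25,0],[-32,25,0],[-32,25,0],[-32,25,0]],"hand":[36,36,36,36,36,36,36,36]}' | head -2
python3 -m inch '{"angular":[[0,0,0],[0,0,0],[0,0,0],[0,0,0]],"delta_pos":[[-21,16.5,0],[-11,8.6,0],[0,0,0],[0,0,0]],"hand":[36,36,36,36]}' | head -2
python3 -c "
from h import *
go(.4854,-.1532,.15)"
```

```text
time_s: 6.2
tool_pos: [0.4788, -0.1151, 0.2437]
time_s: 6.6
tool_pos: [0.483, -0.1522, 0.2449]
tcp [ 0.483  -0.1522  0.2449] F [0.6 0.  0.2] t 6.6 total mm [ 0.4  2.7 94.9] rows 3 each [ 0.15  0.91 31.65] yawY -33.42
```

```bash
python3 -m inch '{"angular":[[0,0,0],[0,0,0],[0,0,0],[0,0,0],[0,0,0],[0,0,0]],"delta_pos":[[0.4,2.7,20],[0,0,30],[0,0,30],[0,0,15],[0,0,0],[0,0,0]],"hand":[36,36,36,36,36,36]}'
python3 - <<'E'
from h import *
im,W=cam('wrist'); R,p,s=tool(); Q=((W-p).reshape(-1,3)@R).reshape(384,512,3)
m=np.zeros((384,512),bool); m[205:310,215:300]=1
m&=(abs(Q[...,1])<.017)&(Q[...,2]<-.003)&(Q[...,2]>-.02)
q=Q[m]; print(m.sum(),q.min(0),q.max(0),q.mean(0))
m=(W[...,2]>.1025)&(W[...,2]<.108)&(np.hypot(W[...,0]-.484,W[...,1]+.1553)<.026); P=W[m]; print(m.sum(),P.min(0),P.max(0))
# algebraic circle fit on ring points
A=np.c_[P[:,:2],np.ones(len(P))]; b=(P[:,:2]**2).sum(1); s=np.linalg.lstsq(A,b,rcond=None)[0]; print(s[:2]/2, np.sqrt(s[2]+(s[:2]**2).sum()/4))
save('n1',im[120:384,90:422])
go(.4854,-.1532,.1275)
E
```

```text
time_s: 7.2
tool_pos: [0.4863, -0.1535, 0.1513]
orientation: [-0.0, 0.88, 0.474, 0.0]
ft_force: [-0.3, -0.9, -0.1]
grip_width: 0.0373
finger_force: 25.2
807 [-0.0139 -0.01   -0.0083] [ 0.0047  0.0079 -0.003 ] [-0.0039 -0.0012 -0.0061]
669 [ 0.4647 -0.1705  0.1026] [ 0.5056 -0.1342  0.1066]
[ 0.4846 -0.1549] 0.01894343968725168
tcp [ 0.4868 -0.154   0.1519] F [-0.  -0.5 -0.3] t 7.25 total mm [-0.1 -1.7 24.4] rows 1 each [-0.07 -1.65 24.36] yawY -33.4
```

View pics/n1.png

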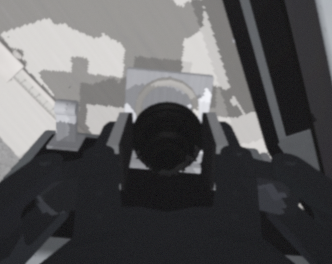

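The picture shows the hub at (165,135) over the ring, roughly centred, with the ring's back edge visible behind it. I'll lower it by feel.

```bash
python3 -m inch '{"angular":[[0,0,0],[0,0,0],[0,0,0],[0,0,0]],"delta_pos":[[0.6,-0.8,8],[0,0,7],[0,0,4],[0,0,0]],"hand":[36,36,36,36]}' | egrep 'pos|force'
for i in 1; do python3 -m inch '{"angular":[[0,0,0],[0,0,0],[0,0,0]],"delta_pos":[[0,0,1],[0,0,1],[0,0,0]],"hand":[36,36,36]}' | egrep 'pos|ft_f'; done
python3 -m inch '{"angular":[[0,0,0],[0,0,0]],"delta_pos":[[0,0,1],[0,0,0]],"hand":[36,36]}' | egrep 'pos|ft_f'
```

```text
tool_pos: [0.485, -0.1541, 0.1312]
ft_force: [0.7, 0.5, -1.0]
finger_force: 25.2
tool_pos: [0.4857, -0.1541, 0.1299]
ft_force: [0.2, 0.2, -0.8]
tool_pos: [0.4861, -0.1541, 0.1297]
ft_force: [0.0, 1.7, 5.0]
```

```bash
python3 -m inch '{"angular":[[0,0,0],[0,0,0],[0,0,0],[0,0,0],[0,0,0],[0,0,0]],"delta_pos":[[0,0,0],[0,0,0],[0,0,0],[0,0,0],[0,0,0],[0,0,0]],"hand":[40,43,46,50,56,58]}' | egrep 'pos|ft_f|wid|fing'
python3 -m inch '{"angular":[[0,0,0],[0,0,0],[0,0,0],[0,0,0],[0,0,0],[0,0,0]],"delta_pos":[[0,0,-5],[0,0,-20],[0,0,-30],[0,0,-40],[0,0,-25],[0,0,0]],"hand":[58,58,58,58,58,58]}' | egrep 'pos|ft_f|wid|fing'
python3 - <<'E'
from h import *
im,W=cam('wrist'); R,p,s=tool()
D=np.hypot(W[...,0]-.484,W[...,1]+.1553)
for lo,hi in((.129,.145),(.113,.12)):
    m=(W[...,2]>lo)&(W[...,2]<hi)&(D<.03); P=W[m]; print(m.sum(),P.min(0),P.max(0),cv2.minEnclosingCircle(P[:,:2].astype(np.float32)))
v,u=np.where(D<.01); v,u=int(v.mean()),int(u.mean());print(u,v); v=max(v,70)
save('n2',cv2.resize(im[v-70:v+70,u-90:u+90],(540,420)))
E
```

```text
tool_pos: [0.4854, -0.1542, 0.1287]
ft_force: [0.6, 0.1, -0.8]
grip_width: 0.058
finger_force: 0.0
tool_pos: [0.4881, -0.1547, 0.2533]
ft_force: [0.8, -0.8, -0.3]
grip_width: 0.0583
finger_force: 0.0
516 [ 0.4695 -0.1711  0.1291] [ 0.4968 -0.1432  0.1384] ((0.48287835717201233, -0.1572532206773758), 0.014233854599297047)
208 [ 0.4628 -0.1775  0.113 ] [ 0.5032 -0.1372  0.12  ] ((0.4830361604690552, -0.15728172659873962), 0.020324165001511574)
252 196
```

View pics/n2.png

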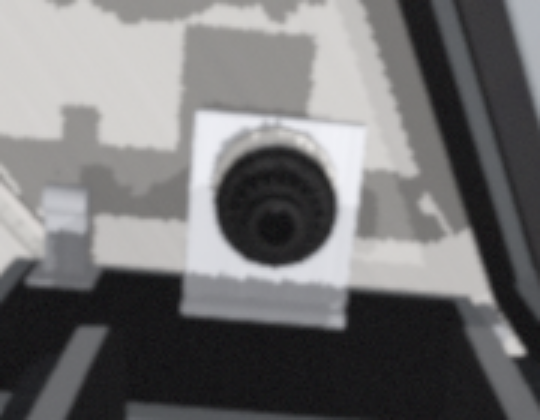

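The hub stands in the ring, seen at crop (275,205) with the ring visible around it and about 2.5 mm off centre. Next I'll locate the handle for a pinch along the panel direction.

Run:
```python
from h import *
for f in('w1.npy','top.npy'):
    W=np.load(f); D=np.hypot(W[...,0]-.371,W[...,1]+.185)
    m=(W[...,2]>.163)&(W[...,2]<.174)&(D<.018); P=W[m]; print(f,m.sum(),P.mean(0) if m.any() else '',P.min(0),P.max(0))
    m=(W[...,2]>.12)&(W[...,2]<.16)&(np.hypot(W[...,0]-.383,W[...,1]+.17)<.012); P=W[m]; print('post?',m.sum(),P.mean(0) if m.any() else '')
print(tool()[2]['q'])
go(.371,-.185,.25)
```

```text
w1.npy 71 [ 0.3746 -0.185   0.1667] [ 0.3701 -0.1901  0.1631] [ 0.3772 -0.18    0.1692]
post? 179 [ 0.3817 -0.1722  0.1493]
top.npy 28 [ 0.3708 -0.1848  0.167 ] [ 0.3668 -0.19    0.1639] [ 0.3749 -0.1797  0.1692]
post? 50 [ 0.3831 -0.1699  0.1485]
[ 0.6189  0.1626 -0.4422  1.854   0.0775  1.1371 -0.4355]
tcp [ 0.4866 -0.1545  0.251 ] F [-0.7  0.  -0.3] t 9.4 total mm [-89.3 -79.5   0.5] rows 3 each [-29.77 -26.51   0.17] yawY -33.52
```

```bash
python3 -m inch '{"angular":[[0,0,0],[0,0,0],[0,0,0],[0,0,0],[0,0,0.08],[0,0,0]],"delta_pos":[[-20,-18,0],[-30,-26,0],[-28,-25,0],[-10.5,-9.3,0],[0,0,0],[0,0,0]],"hand":[50,50,50,50,50,50]}' | egrep 'pos|ft_f|wid'
python3 -c "
from h import *
go(.3725,-.185,.155)"
```

```text
tool_pos: [0.3708, -0.1846, 0.2482]
ft_force: [0.6, -0.3, -0.4]
grip_width: 0.0502
tcp [ 0.3708 -0.1846  0.2482] F [ 0.6 -0.3 -0.4] t 10.0 total mm [ 0.8  1.7 93.1] rows 3 each [ 0.26  0.56 31.05] yawY -38.12
```

```bash
python3 -m inch '{"angular":[[0,0,0],[0,0,0],[0,0,0],[0,0,0],[0,0,0]],"delta_pos":[[0.8,1.7,30],[0,0,30],[0,0,25],[0,0,12],[0,0,0]],"hand":[50,50,50,50,50]}' | egrep 'pos|ft_f|wid'
python3 -m inch '{"angular":[[0,0,0],[0,0,0],[0,0,0],[0,0,0],[0,0,0],[0,0,0],[0,0,0],[0,0,0]],"delta_pos":[[0,0,0],[0,0,0],[0,0,0],[0,0,0],[0,0,0],[0,0,0],[0,0,0],[0,0,0]],"hand":[40,30,24,20,16,12,8,8]}' 30 
python3 -c "
from h import *
go(.3725,-.185,.155); print(tool()[2]['q'],tool()[2]['ft_torque'])"
```

```text
tool_pos: [0.3723, -0.1843, 0.1502]
ft_force: [-0.5, 0.0, -0.2]
grip_width: 0.0501
time_s: 11.3
tool_pos: [0.3715, -0.1845, 0.1517]
orientation: [-0.001, 0.899, 0.438, -0.001]
ft_force: [-4.9, 2.2, 5.0]
grip_width: 0.0109
finger_force: 29.2
tcp [ 0.3715 -0.1845  0.1517] F [-4.9  2.2  5. ] t 11.3 total mm [ 0.3  1.1 -3.3] rows 1 each [ 0.27  1.09 -3.33] yawY -38.11
[ 0.7264  0.1019 -0.3887  2.1652  0.0499  0.8867 -0.3572] [0.457  0.9151 0.004 ]
```

```bash
python3 -m inch '{"angular":[[0,0,0.02],[0,0,0.04],[0,0,0.06],[0,0,0.06],[0,0,0.04],[0,0,0.02],[0,0,0]],"delta_pos":[[3.2,-0.8,0],[6.4,-1.5,0],[9.7,-2.1,0],[9.7,-2.1,0],[6.4,-1.5,0],[3.2,-0.8,0],[0,0,0]],"hand":[8,8,8,8,8,8,8]}'
python3 -c "
from h import *
go(.3725,-.185,.155); R,p,s=tool(); print(p+R@[.04,.16,0])"
```

```text
time_s: 12.0
tool_pos: [0.393, -0.1505, 0.1517]
orientation: [-0.001, 0.945, 0.327, -0.0]
ft_force: [-3.0, 2.7, 3.0]
grip_width: 0.0112
finger_force: 29.5
tcp [ 0.393  -0.1505  0.1517] F [-3.   2.7  3. ] t 12.0 total mm [-37.4  14.5  -3.3] rows 1 each [-37.44  14.46  -3.3 ] yawY -51.79
[ 0.5234 -0.2515  0.1515]
```

```bash
python3 -m inch '{"angular":[[0,0,0.02],[0,0,0.04],[0,0,0.06],[0,0,0.06],[0,0,0.06],[0,0,0.06],[0,0,0.06],[0,0,0]],"delta_pos":[[3.2,-0.8,0],[6.4,-1.5,0],[9.7,-2.1,0],[9.7,-2.1,0],[9.7,-2.1,0],[9.7,-2.1,0],[9.7,-2.1,0],[0,0,0]],"hand":[8,8,8,8,8,8,8,8]}'
python3 -m inch '{"angular":[[0,0,0.04],[0,0,0.06],[0,0,0.06],[0,0,0.06],[0,0,0.06],[0,0,0.04],[0,0,0.02],[0,0,0]],"delta_pos":[[6.4,-1.5,0],[9.7,-2.1,0],[9.7,-2.1,0],[9.7,-2.1,0],[9.7,-2.1,0],[6.4,-1.5,0],[3.2,-0.8,0],[0,0,0]],"hand":[8,8,8,8,8,8,8,8]}'
python3 - <<'E'
from h import *
go(.3725,-.185,.155); R,p,s=tool(); print(p+R@[.04,.16,0],R.T@s['ft_force'])
im,W=cam('top'); np.save('top2.npy',W)
import door; door.fitdoor(W,(270,385,185,260))
D=np.isfinite(W[...,0]); 
nest=p+R@[.094,.07,0]; print('nest exp',nest)
m=(W[...,2]>.128)&(W[...,2]<.142)&(np.hypot(W[...,0]-nest[0],W[...,1]-nest[1])<.03); P=W[m]; print(m.sum(),P.mean(0),P[:,2].max() if m.any() else '')
E
```

```text
time_s: 12.8
tool_pos: [0.4389, -0.1117, 0.1517]
orientation: [0.0, 0.988, 0.153, 0.001]
ft_force: [-0.5, 0.5, -0.9]
grip_width: 0.0108
finger_force: 30.2
time_s: 13.6
tool_pos: [0.4898, -0.0929, 0.1518]
orientation: [0.001, 1.0, -0.017, 0.001]
ft_force: [0.3, -5.4, -3.0]
grip_width: 0.0111
finger_force: 30.1
tcp [ 0.4898 -0.0929  0.1518] F [ 0.3 -5.4 -3. ] t 13.6 total mm [-114.1   96.1   -3.2] rows 4 each [-28.52  24.01  -0.8 ] yawY -91.98
[ 0.5243 -0.2542  0.1522] [0.531  5.4191 3.0208]
113 dir 93.265854 ends [ 0.5409 -0.2635] [ 0.5295 -0.0633] 0.2005014
nest exp [ 0.5814 -0.1661  0.1521]
0 [nan nan nan] <stdin>:7: RuntimeWarning: Mean of empty slice.
  ret = um.true_divide(
```

```bash
cat > f.py <<'E'
from h import *
R,p,s=tool(); yaw=np.degrees(np.arctan2(R[1,1],R[0,1])); f=R.T@s['ft_force']
print('t',s['time_s'],'yaw rad',round(np.radians(-yaw),4),'tcp',p,'Ftool',f.round(1),'grip',s['finger_force'],'M',s['ft_torque'].round(2))
E
python3 -m inch '{"angular":[[0,0,0.01],[0,0,0.01],[0,0,0]],"delta_pos":[[1.6,0.3,0],[1.6,0.3,0],[0,0,0]],"hand":[8,8,8]}' >/dev/null; python3 f.py
python3 -m inch '{"angular":[[0,0,0.01],[0,0,0.01],[0,0,0]],"delta_pos":[[1.6,0.3,0],[1.6,0.3,0],[0,0,0]],"hand":[8,8,8]}' >/dev/null; python3 f.py
python3 -m inch '{"angular":[[0,0,0.01],[0,0,0.01],[0,0,0]],"delta_pos":[[1.6,-0.4,0],[1.6,-0.4,0],[0,0,0]],"hand":[8,8,8]}' >/dev/null; python3 f.py
```

```text
t 13.95 yaw rad 1.6254 tcp [ 0.4925 -0.0925  0.1518] Ftool [1.3 5.  3.5] grip 30.035252273082733 M [-1.01 -0.18  0.06]
t 14.25 yaw rad 1.6448 tcp [ 0.4958 -0.092   0.1518] Ftool [2.  2.9 2.7] grip 30.06659209728241 M [-0.48 -0.1   0.02]
t 14.55 yaw rad 1.6649 tcp [ 0.4991 -0.0915  0.1518] Ftool [0.8 1.9 2.6] grip 30.072357952594757 M [-0.3  -0.08 -0.04]
```

```bash
for k in 1; do
python3 -m inch '{"angular":[[0,0,0.006],[0,0,0.006],[0,0,0]],"delta_pos":[[1,-0.2,0],[1,-0.2,0],[0,0,0]],"hand":[8,8,8]}' >/dev/null; python3 f.py
python3 -m inch '{"angular":[[0,0,0.006],[0,0,0.006],[0,0,0]],"delta_pos":[[1,-0.2,0],[1,-0.2,0],[0,0,0]],"hand":[8,8,8]}' >/dev/null; python3 f.py
python3 -m inch '{"angular":[[0,0,0.006],[0,0,0.006],[0,0,0]],"delta_pos":[[1,-0.2,0],[1,-0.2,0],[0,0,0]],"hand":[8,8,8]}' >/dev/null; python3 f.py
done
```

```text
t 14.85 yaw rad 1.6769 tcp [ 0.501  -0.0913  0.1518] Ftool [0.3 0.4 2.6] grip 30.073940455913544 M [-0.11 -0.01 -0.  ]
t 15.15 yaw rad 1.6889 tcp [ 0.5031 -0.0911  0.1518] Ftool [ 0.6 -1.3  1.8] grip 30.08500635623932 M [ 0.07 -0.03  0.01]
t 15.45 yaw rad 1.7009 tcp [ 0.5051 -0.0909  0.1518] Ftool [ 0.  -0.8  0.9] grip 30.095940828323364 M [ 0.31  0.02 -0.02]
```

```bash
python3 -m inch '{"angular":[[0,0,0.006],[0,0,0.006],[0,0,0]],"delta_pos":[[1,-0.3,0],[1,-0.3,0],[0,0,0]],"hand":[8,8,8]}' >/dev/null; python3 f.py
python3 -m inch '{"angular":[[0,0,0.006],[0,0,0.006],[0,0,0]],"delta_pos":[[1,-0.3,0],[1,-0.3,0],[0,0,0]],"hand":[8,8,8]}' >/dev/null; python3 f.py
python3 -m inch '{"angular":[[0,0,0.006],[0,0,0]],"delta_pos":[[1,-0.3,0],[0,0,0]],"hand":[8,8]}' >/dev/null; python3 f.py
```

```text
t 15.75 yaw rad 1.713 tcp [ 0.5063 -0.0908  0.1518] Ftool [-4.8 -1.3 -1.6] grip 30.402192771434784 M [0.44 0.7  0.04]
t 16.05 yaw rad 1.7252 tcp [ 0.5068 -0.0908  0.1517] Ftool [-7.6  0.4 -5.7] grip 30.834057927131653 M [0.52 1.53 0.09]
t 16.25 yaw rad 1.7313 tcp [ 0.507  -0.0908  0.1517] Ftool [-10.1  -0.   -7.5] grip 31.03255033493042 M [0.45 1.93 0.06]
```

```bash
python3 -m inch '{"angular":[[0,0,0.003],[0,0,0]],"delta_pos":[[1,-0.2,0],[0,0,0]],"hand":[8,8]}' >/dev/null; python3 f.py
python3 -m inch '{"angular":[[0,0,0.003],[0,0,0]],"delta_pos":[[1,-0.2,0],[0,0,0]],"hand":[8,8]}' >/dev/null; python3 f.py
python3 -m inch '{"angular":[[0,0,0.003],[0,0,0]],"delta_pos":[[0.6,-0.1,0],[0,0,0]],"hand":[8,8]}' >/dev/null; python3 f.py
```

```text
t 16.45 yaw rad 1.7344 tcp [ 0.5072 -0.0907  0.1516] Ftool [-11.4   0.2  -8.7] grip 31.24649226665497 M [0.48 2.31 0.1 ]
t 16.65 yaw rad 1.7379 tcp [ 0.5076 -0.0908  0.1516] Ftool [-13.7  -0.3  -9.9] grip 31.374406814575195 M [0.44 2.59 0.01]
t 16.85 yaw rad 1.7411 tcp [ 0.5076 -0.0907  0.1515] Ftool [-15.3   0.6 -11.5] grip 31.51274085044861 M [ 0.51  2.85 -0.02]
```

```bash
python3 -m inch '{"angular":[[0,0,0.002],[0,0,0]],"delta_pos":[[0.6,-0.1,0],[0,0,0]],"hand":[8,8]}' >/dev/null; python3 f.py
python3 -m inch '{"angular":[[0,0,0.002],[0,0,0]],"delta_pos":[[0.5,-0.1,0],[0,0,0]],"hand":[8,8]}' >/dev/null; python3 f.py
python3 -m inch '{"angular":[[0,0,0.002],[0,0,0]],"delta_pos":[[0.5,-0.1,0],[0,0,0]],"hand":[8,8]}' >/dev/null; python3 f.py
```

```text
t 17.05 yaw rad 1.7432 tcp [ 0.5079 -0.0907  0.1515] Ftool [-16.1   0.2 -12. ] grip 31.580311059951782 M [ 0.5   3.   -0.08]
t 17.25 yaw rad 1.7452 tcp [ 0.5083 -0.0907  0.1515] Ftool [-16.1   0.6 -11.4] grip 31.585659384727478 M [ 0.53  3.1  -0.05]
t 17.45 yaw rad 1.7471 tcp [ 0.5088 -0.0906  0.1516] Ftool [-16.9  -0.3 -12.9] grip 31.576969027519226 M [ 0.5   3.08 -0.05]
```

```bash
python3 -m inch '{"angular":[[0,0,0.002],[0,0,0]],"delta_pos":[[0.4,-0.1,0],[0,0,0]],"hand":[8,8]}' >/dev/null; python3 f.py
python3 -m inch '{"angular":[[0,0,0.002],[0,0,0]],"delta_pos":[[0.4,-0.1,0],[0,0,0]],"hand":[8,8]}' >/dev/null; python3 f.py
```

```text
t 17.65 yaw rad 1.7492 tcp [ 0.5114 -0.0905  0.1517] Ftool [-7.5 -1.9 -4.9] grip 30.702795088291168 M [ 0.68  1.28 -0.11]
t 17.85 yaw rad 1.7508 tcp [ 0.5162 -0.0903  0.1518] Ftool [ 2.6 -2.5  7.9] grip 29.564895629882812 M [ 0.28 -0.23 -0.1 ]
```

```bash
python3 -m inch '{"angular":[[0,0,0.002],[0,0,0]],"delta_pos":[[0.4,-0.1,0],[0,0,0]],"hand":[8,8]}' >/dev/null; python3 f.py
```

```text
t 18.05 yaw rad 1.7517 tcp [ 0.5164 -0.0902  0.1517] Ftool [ 1.4 -1.1  2.2] grip 30.04648357629776 M [ 0.34 -0.17 -0.06]
```

```bash
python3 -m inch '{"angular":[[0,0,0],[0,0,0],[0,0,0],[0,0,0],[0,0,0],[0,0,0],[0,0,0],[0,0,0]],"delta_pos":[[0,0,0],[0,0,0],[0,0,0],[0,0,0],[0,0,0],[0,0,0],[0,0,0],[0,0,0]],"hand":[14,20,30,40,45,45,45,45]}'
python3 - <<'E'
from h import *
im,W=cam('top'); np.save('top3.npy',W); save('top3',cv2.resize(im[150:260,260:400],(700,550)))
E
```

```text
time_s: 18.85
tool_pos: [0.5156, -0.0905, 0.1518]
orientation: [0.0, 0.996, -0.09, 0.0]
ft_force: [-0.8, 0.0, 0.6]
grip_width: 0.0451
finger_force: 0.0
```

View pics/top3.png

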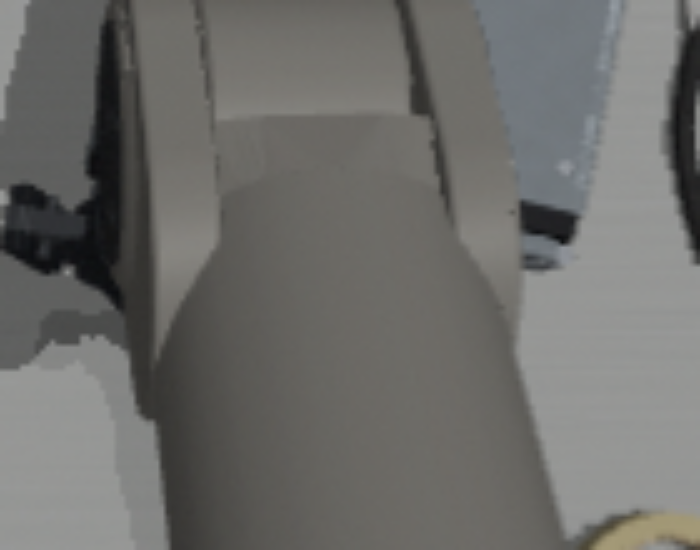

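The arm hides the door from the top camera (only the hinge corner shows, near (545,240)). I'll wait untouched and then check the door edge with the wrist camera.

```bash
python3 -m inch '{"angular":[[0,0,0],[0,0,0],[0,0,0],[0,0,0],[0,0,0],[0,0,0],[0,0,0],[0,0,0]],"delta_pos":[[0,0,0],[0,0,0],[0,0,0],[0,0,0],[0,0,0],[0,0,0],[0,0,0],[0,0,0]],"hand":[45,45,45,45,45,45,45,45]}' >/dev/null
python3 -m inch '{"angular":[[0,0,0],[0,0,0],[0,0,0],[0,0,0],[0,0,0],[0,0,0],[0,0,0],[0,0,0]],"delta_pos":[[0,0,0],[0,0,0],[0,0,0],[0,0,0],[0,0,0],[0,0,0],[0,0,0],[0,0,0]],"hand":[45,45,45,45,45,45,45,45]}' >/dev/null
python3 -m inch '{"angular":[[0,0,0],[0,0,0],[0,0,0],[0,0,0],[0,0,0],[0,0,0],[0,0,0],[0,0,0]],"delta_pos":[[0,0,0],[0,0,0],[0,0,0],[0,0,0],[0,0,0],[0,0,0],[0,0,0],[0,0,0]],"hand":[45,45,45,45,45,45,45,45]}' >/dev/null
python3 f.py
python3 - <<'E'
from h import *
im,W=cam('wrist'); R,p,s=tool(); Q=((W-p).reshape(-1,3)@R).reshape(384,512,3)
m=(W[...,2]>.1)&(W[...,2]<.185)&(abs(Q[...,1])<.016)&(Q[...,0]>-.02)&(Q[...,0]<.12)
q=Q[m]; print(m.sum())
for x in np.arange(-.02,.12,.01):
    k=q[abs(q[:,0]-x)<.005]
    if len(k)>5: print(x.round(3),len(k),'z',k[:,2].min(),k[:,2].max(),'y',k[:,1].min(),k[:,1].max())
m=(W[...,2]>.168)&(W[...,2]<.18)&(Q[...,0]<.06)&(Q[...,0]>.02); P=W[m]
t=Q[m]; print(np.polyfit(t[:,1],t[:,0],1),len(t))
E
```

```text
t 21.3 yaw rad 1.7519 tcp [ 0.5156 -0.0905  0.1518] Ftool [ 0.   0.4 -0.1] grip 0.0 M [0.04 0.04 0.03]
21184
-0.01 27 z -0.016555743322003765 -0.014550683331206427 y -0.004262392481205952 0.002970700520097513
0.0 969 z -0.017558201696520795 0.050235029461064847 y -0.006917459953756796 0.005087690770172547
0.01 349 z -0.013887572191661335 0.0056481810228981326 y -0.00477887781984181 0.003859524691898228
0.02 349 z -0.00013235100102094408 0.006041410710387196 y -0.00467997678587314 0.004273304568531243
0.03 114 z -0.021815238615729916 0.004299296800646528 y -0.014604922329717973 0.015981181840294897
0.04 2642 z -0.023721840319532304 -0.0041213840440006535 y -0.01598948516604264 0.01598471254938875
0.05 1568 z -0.024253768752325332 -0.006858719255891057 y -0.015987175341351155 0.015959246220129907
0.06 2440 z -0.02623187962198884 -0.02073116218291214 y -0.015997474372238762 0.015963394046408372
0.07 2766 z -0.026211351569689786 -0.021674431327136666 y -0.01598051999652294 0.01598440865969864
0.08 3019 z -0.02632796953736399 -0.02193063827889059 y -0.015972004691178293 0.015997800303885305
0.09 3241 z -0.026337111244441182 -0.02176752481075935 y -0.015987062395409816 0.015997920691379182
0.1 3543 z -0.026383073992259486 -0.02150120954398202 y -0.015990182936375913 0.01599947905795947
0.11 157 z -0.02482052990404087 -0.022076664695920387 y -0.01598904857687598 0.015919109265403523
[-0.027   0.0483] 20861
```

```bash
python3 -m inch '{"angular":[[0,0,0],[0,0,0],[0,0,0],[0,0,0],[0,0,0],[0,0,0],[0,0,0],[0,0,0]],"delta_pos":[[0,0,0],[0,0,0],[0,0,0],[0,0,0],[0,0,0],[0,0,0],[0,0,0],[0,0,0]],"hand":[35,25,20,16,12,8,8,8]}' 40 >/dev/null; python3 f.py
python3 -m inch '{"angular":[[0,0,-0.005],[0,0,-0.005],[0,0,0]],"delta_pos":[[-0.8,0.2,0],[-0.8,0.2,0],[0,0,0]],"hand":[8,8,8]}' >/dev/null; python3 f.py
python3 -m inch '{"angular":[[0,0,-0.005],[0,0,-0.005],[0,0,0]],"delta_pos":[[-0.8,0.2,0],[-0.8,0.2,0],[0,0,0]],"hand":[8,8,8]}' >/dev/null; python3 f.py
python3 -m inch '{"angular":[[0,0,-0.005],[0,0,0]],"delta_pos":[[-0.8,0.2,0],[0,0,0]],"hand":[8,8]}' >/dev/null; python3 f.py
```

```text
t 22.15 yaw rad 1.7517 tcp [ 0.5157 -0.0901  0.1519] Ftool [ 0.5 -2.9 -1. ] grip 39.12069797515869 M [ 0.51  0.04 -0.03]
t 22.45 yaw rad 1.7413 tcp [ 0.5153 -0.0901  0.1519] Ftool [ 4.2 -2.2  2.2] grip 39.14329469203949 M [ 0.16 -0.78 -0.01]
t 22.75 yaw rad 1.7314 tcp [ 0.5116 -0.0902  0.1519] Ftool [-2.1 -3.4 -4.3] grip 39.944854974746704 M [0.61 0.48 0.13]
t 22.95 yaw rad 1.7263 tcp [ 0.5095 -0.0904  0.1518] Ftool [-6.1 -2.7 -6.4] grip 40.24507999420166 M [0.66 1.03 0.12]
```

```bash
python3 -m inch '{"angular":[[0,0,-0.01],[0,0,-0.01],[0,0,-0.01],[0,0,-0.01],[0,0,-0.01],[0,0,0]],"delta_pos":[[-1.6,0.4,0],[-1.6,0.4,0],[-1.6,0.4,0],[-1.6,0.4,0],[-1.6,0.4,0],[0,0,0]],"hand":[8,8,8,8,8,8]}' >/dev/null; python3 f.py
python3 -m inch '{"angular":[[0,0,-0.02],[0,0,-0.04],[0,0,-0.06],[0,0,-0.06],[0,0,-0.06],[0,0,-0.06],[0,0,-0.04],[0,0,0]],"delta_pos":[[-3.2,0.8,0],[-6.4,1.7,0],[-9.5,2.7,0],[-9.5,2.7,0],[-9.5,2.7,0],[-9.5,2.7,0],[-6.4,1.7,0],[0,0,0]],"hand":[8,8,8,8,8,8,8,8]}' >/dev/null; python3 f.py
```

```text
t 23.55 yaw rad 1.676 tcp [ 0.5033 -0.0909  0.1519] Ftool [-1.7 -4.7 -2.8] grip 39.853665232658386 M [ 1.05  0.23 -0.06]
t 24.35 yaw rad 1.3358 tcp [ 0.4482 -0.1067  0.1518] Ftool [ -1.9 -10.   -7.4] grip 40.39858102798462 M [ 1.82  0.85 -0.  ]
```

```bash
python3 -m inch '{"angular":[[0,0,-0.02],[0,0,-0.04],[0,0,-0.06],[0,0,-0.06],[0,0,-0.06],[0,0,-0.04],[0,0,-0.02],[0,0,0]],"delta_pos":[[-3.2,0.3,0],[-6.4,1.0,0],[-9.5,1.8,0],[-9.5,1.9,0],[-9.5,2.0,0],[-6.4,1.4,0],[-3.2,0.6,0],[0,0,0]],"hand":[8,8,8,8,8,8,8,8]}' >/dev/null; python3 f.py
python3 -m inch '{"angular":[[0,0,-0.02],[0,0,-0.04],[0,0,-0.06],[0,0,-0.06],[0,0,-0.04],[0,0,-0.02],[0,0,0]],"delta_pos":[[-3.2,0.7,0],[-6.4,1.5,0],[-9.5,2.4,0],[-9.5,2.4,0],[-6.4,1.5,0],[-3.2,0.7,0],[0,0,0]],"hand":[8,8,8,8,8,8,8]}' >/dev/null; python3 f.py
```

```text
t 25.15 yaw rad 1.0377 tcp [ 0.4077 -0.1345  0.1519] Ftool [-0.3 -4.2 -5.9] grip 40.088329911231995 M [0.67 0.63 0.03]
t 25.85 yaw rad 0.7972 tcp [ 0.3823 -0.1648  0.1518] Ftool [-0.9 -4.9 -5.2] grip 40.15482187271118 M [0.54 0.63 0.04]
```

```bash
python3 -m inch '{"angular":[[0,0,0],[0,0,0],[0,0,0],[0,0,0],[0,0,0],[0,0,0],[0,0,0],[0,0,0]],"delta_pos":[[0,-0.8,0],[0,-0.7,0],[0,0,0],[0,0,0],[0,0,0],[0,0,0],[0,0,0],[0,0,0]],"hand":[8,8,8,14,22,32,45,45]}' >/dev/null; python3 f.py
python3 -m inch '{"angular":[[0,0,0],[0,0,0],[0,0,0],[0,0,0],[0,0,0],[0,0,0],[0,0,0],[0,0,0]],"delta_pos":[[0,0,-10],[0,0,-25],[0,0,-35],[0,0,-35],[0,0,-20],[0,0,0],[0,0,0],[0,0,0]],"hand":[45,45,45,45,45,45,45,45]}' >/dev/null; python3 f.py
python3 - <<'E'
from door import *
im,W=cam('wrist'); fitdoor(W,(0,512,0,384))
m=(W[...,2]>.129)&(W[...,2]<.142)&(np.hypot(W[...,0]-.49,W[...,1]+.145)<.05); P=W[m]; print(m.sum(),np.median(P,0),P[:,2].max() if m.any() else '')
save('e',im)
E
```

```text
t 26.65 yaw rad 0.7968 tcp [ 0.3825 -0.1624  0.1517] Ftool [ 0.  -0.5  1. ] grip 0.0 M [ 0.01 -0.04  0.01]
t 27.45 yaw rad 0.7968 tcp [ 0.3817 -0.1622  0.2758] Ftool [-0.1 -0.5 -0.2] grip 0.0 M [-0.04  0.03  0.03]
2053 dir 162.14655 ends [ 0.5978 -0.2131] [ 0.4139 -0.1538] 0.19327235
640 [ 0.4951 -0.1539  0.1326] 0.14190559722443064
```

View pics/e.png

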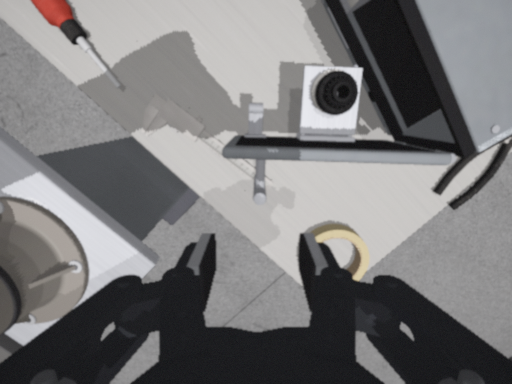

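The hub stands in its nest at about (336,92), and the door is open about 1 rad (panel from (225,150) to (450,158)). The gripper is well clear above, so I'm handing in.

```bash
python3 -c "
from rig import manip
print(manip.hand_in())"
```

```text
the job is handed in; nothing more can be done
None
```

The job is handed in, with no verdict returned: the hub went into the nest, the door snapped shut and stood untouched for about 3 s, and it is now open about 1 rad with the hub upright and the gripper clear.

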